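# Seat the frit at the bottom of a chromatography column with the packing rod

### The job

Fit the frit to the empty column in the rack: take the larger of the two metal frits off its petri dish and set it flat into the column's mouth, then take the packing rod from its stand and push the frit down the tight bore until it bottoms out on the hidden support, pressing it home firmly for a moment, with about 15 N and never more than 25 N. Then stand the rod upright in its stand again, right down in its hole, let go, and leave the small frit and everything else on the bench where it is.

Things in the scene. Friction and masses are not known exactly. Their poses are not given: they have to be found in the camera images.
- frit: the frit to fit: the larger sintered steel disc, 23.4 mm in diameter, 10 mm thick, 22 g, flat on one of two petri dishes, underside 15 mm over the bench. Origin: centre of its underside; z is its axis, up at the start. Let go flat in the column's mouth it slips down by itself, its underside to about 30 mm below the rim, till the springy bore wall grips it
- small_frit: the smaller steel disc, for another column: 17 mm in diameter, 10 mm thick, flat on the other petri dish; stays where it is. Origin: centre of its underside
- petri_a: the round petri dish with lid under the larger frit, 58 mm in diameter, 15 mm high, fixed to the bench. Origin: centre of its underside
- petri_b: the petri dish under the smaller frit, same size, fixed. Origin: centre of its underside
- rack: grey and white column rack, fixed to the bench; origin on the bench exactly under the axis of the white column that stands upright in it, z up. Seen from the origin it reaches 45 mm to x and -x, 40 mm to y and 100 mm to -y; upper plate 80 mm high, nuts on it 84 mm; a second, empty hole lies 60 mm to -y
- column_mouth (a point): centre of the open mouth of the column, 118 mm over the bench, on the column's axis. Rim 36.4 mm outside, 32 mm inside; a smooth funnel narrows to the round opaque bore, 25 mm in diameter, from 9 mm below the rim. Three springy ribs in the bore, 22.6 mm across, grip the frit: 4 to 8 N push it along
- column: the white upright column itself (part of the rack, same origin and axes). Inside, out of sight, lies the bed support, a flat disc on a stiff rubber cushion that gives 1 mm for each 4 N, 6 mm at most. Its top, on which the frit bottoms out, lies somewhere from 53 to 83 mm below the mouth, different each time, and cannot be seen or measured; only the force tells
- rod: packing rod, 150 mm long, 90 g, upright with its foot in the stand's hole. Origin: centre of the foot's flat underside, z along the rod to the handle. White round foot 20 mm in diameter, 10 mm high, and a white collar of the same diameter 34 to 42 mm above the origin; steel shank 10 mm in diameter; black square handle 20 x 20 mm (sides along the rod's x and y) from 105 to 150 mm above the origin
- rod_stand: grey block, 75 x 75 mm, 45 mm high, fixed to the bench; the round hole in its top, 22.5 mm in diameter and 35 mm deep, with a 2 mm chamfer (its floor is 10 mm over the bench), is centred on the block. Origin: centre of its underside
- slide_box: card slide box, 35 x 86 x 29 mm, loose bystander
- tube: capped plastic tube lying down, 120 mm long, loose bystander
- beaker: plastic beaker, 65 mm wide, 76 mm high, loose bystander
- cassette: flat tissue cassette, 41 x 28 x 6 mm, loose bystander
- marker: marker pen lying down, 124 mm long, loose bystander
Mind the look-alikes: they are no part of the job. Leave any blue or pink look-alike of the rod alone.

How it is judged:
By the outcome, as a careful person would: the job done as asked, in the order asked, and still so for the second after the job is handed in, with the robot touching nothing.
It also fails if it takes over 64 s, if anything falls off the work surface, if the arm or the gripper's body presses on something with over 40 N, if the wrist force passes 120 N, or if a joint passes its speed limit or range.

### The arm

A 6-joint arm with a two-finger parallel gripper is mounted at the origin on a cart in front of the work surface, level with it; the furniture and walls round the work are solid. World frame = base frame: x ahead of the robot, y to its left, z up, the work surface at z = 0. Lengths are in m, angles in rad, forces in N, time in s.
With the tool pointing down it reaches from about 0.35 to 0.775 m from the base axis. Payload 7.3 kg.
Tool frame: the origin (TCP) lies at the very end of the fingers, on their centre line; the grasp point (between the pads) lies 19 mm behind it (robot.tcp_to_grasp is the distance from the TCP to the grasp point, in m); x points along the fingers, y is the direction in which the jaws open and shut, and the axes are right-handed (so a half turn about x gives the same grasp; the last joint's range is limited). The gripper opens to 92 mm and grips with 3 to 60 N. Pads are 19 mm wide; open, the fingers measure 130 mm over their backs; the gripper's body (75 mm by 190 mm) begins 47 mm behind the grasp point.
Start: joints at [-1.308, 0.342, 1.524, -0, 1.275, -0.146], TCP at [0.209, -0.482, 0.227] pointing down, gripper open.
Joint ranges: [-2.53, 2.53], [-0.77, 2.02], [0.04, 2.7], [-1, 4.14], [0.28, 2.66], [-3.11, 3.11]. Speed limits (rad/s): [2.57, 2.57, 3.14, 3.14, 3.14, 3.14].

### API

Orientations are given as [roll, pitch, yaw] about the fixed x, y, z axes, in that order (R = Rz(yaw) Ry(pitch) Rx(roll)).
In Python, from cell import robot gives the robot as it stands.
- The arm moves only by the tool move_arm, never from a script. Its argument "increments" is a list of rows, each a list of 4 numbers: the shift along the tool's x, y, z normalised to -1 to 1, where 1 is 40 cm, then the turn about the tool's x normalised to -1 to 1, where 1 is 60 degrees. In form: [[dx, dy, dz, twist], ...]. A call has 1 to 5 rows; each row is the pose to reach, as a shift and turn from the pose commanded when the call began, along the tool's axes at that moment; what a row does not reach only later rows make up. A row lasts 1/8 s, in which the tool goes at most 62.5 mm and 10.7 degrees, less where a joint would pass 70% of its speed; a pose out of reach is approached as far as the arm can. A call with a number of a shift or a turn outside -1 to 1 is refused whole. A call with a gripper value outside its range is refused whole. "gripper" is the closure, from 0 (fully open) to 1 (shut), set as the call begins (left out, the last holds). The fingers move at their own pace and stop on an object; "squeeze" is the grip in N (left out, the last holds). Time passes only in rows, so rows that repeat a pose let the fingers close. It gives the time, the measured TCP pose, the force and the opening at its end, in the units of the state.
- robot.observe(): the state, without advancing time (a new reading comes with each control period).
- robot.read_camera(name): name is "side" or "top"; returns the picture (400x640x3 uint8, red, green, blue); there is no depth.
- robot.camera_params(name): a dict with "fx", "fy", "cx", "cy" (pixels), "R" (3x3) and "t" (3): a world point X has camera coordinates R X + t. Camera axes: x right, y down, z forward; pixel columns grow to the right and rows downward; lengths in m; the calibration is good to about 2 mm. A picture is of the moment at which its call begins. camera_params takes no time and is no camera call.
- robot.hand_in(): hands the job in, once; it reports no verdict.
The state is a dict: "time": time; "qpos": joint angles; "qvel": joint speeds; "joint_efforts": joint torques, N m; "tool_pos": TCP position; "tool_rot": TCP orientation; "contact_force": force on the tool from outside, world axes, zero at the start; "torque": the same for the moment, N m; "opening": finger opening in m.
Only numpy, scipy, OpenCV 4.12 (cv2) and the standard library are available. Lean on these libraries where they do the work, as an engineer would, in place of code of your own. Each camera call takes 0.05 s, during which the arm holds its last target.

## Working session

There is one attempt and no reset: what is moved stays moved. The work goes in short steps, Python scripts to look and compute and a tool call to move; the robot and the scene stay as the last step left them, time stands still between calls to the robot, and variables do not carry over. Pictures are saved under pics/ and viewed, and the job is handed in when it is done.

Besides the shell and the picture viewer there is one more tool, called in YAML: its name, and indented under it one key for each argument. move_arm: Moves the arm, as the interface text tells. Its arguments: {"type":"object","properties":{"increments":{"type":"array","items":{"type":"array","items":{"type":"number"}}},"gripper":{"type":"number"},"squeeze":{"type":"number"}},"required":["increments"]}

```bash
mkdir -p pics; ls
python3 - <<'E'
from cell import robot
import cv2
for n in("side","top"):
    im=robot.read_camera(n); cv2.imwrite(f"pics/{n}0.png",im[:,:,::-1])
    p=robot.camera_params(n); print(n,{k:(v.tolist() if hasattr(v,'tolist') else v) for k,v in p.items()})
print(robot.observe(), robot.tcp_to_grasp)
E
```

```text
pics
side {'fx': 402.1266339822033, 'fy': 402.1266339822033, 'cx': 325.092900842911, 'cy': 206.90915087799547, 'R': [[-0.8981228526147751, -0.43954719560833977, 0.013175903913683876], [-0.24125330910621295, 0.4674572972404776, -0.8504590031870612], [0.367657697398546, -0.7669953963939232, -0.5258762967220786]], 't': [0.4320382822933329, 0.25333809437046256, 0.6840158899693373]}
top {'fx': 449.06242345483673, 'fy': 449.06242345483673, 'cx': 325.90821357226656, 'cy': 199.61675882575304, 'R': [[0.006461737656510955, -0.9997582733446156, -0.021015252210027008], [-0.9994722657222459, -0.005787997851258571, -0.031963872307871774], [0.031834509553290403, 0.021210703898419815, -0.9992680671579746]], 't': [-0.07305158432636265, 0.5197100120385773, 1.1561870931122769]}
{'time': 0.1, 'qpos': array([-1.30802121e+00,  3.42669234e-01,  1.52493082e+00, -5.28251394e-06,
        1.27540987e+00, -1.45990299e-01]), 'qvel': array([-0.00047131,  0.00025447, -0.00377226,  0.00183144, -0.00141016,
        0.00290778]), 'joint_efforts': array([ 1.71082142e-03, -4.32003772e+01, -2.44694388e+01,  7.19210249e-02,
        5.25989290e-02, -4.57618762e-05]), 'tool_pos': array([ 0.20860147, -0.48137397,  0.22610281]), 'tool_rot': array([-1.71322236,  1.56937905,  1.83713726]), 'contact_force': array([-0.05278754, -0.51759139, -0.38172788]), 'torque': array([0.01332954, 0.05498811, 0.03845264]), 'opening': 0.09149329803850191} 0.0188
```

View pics/side0.png

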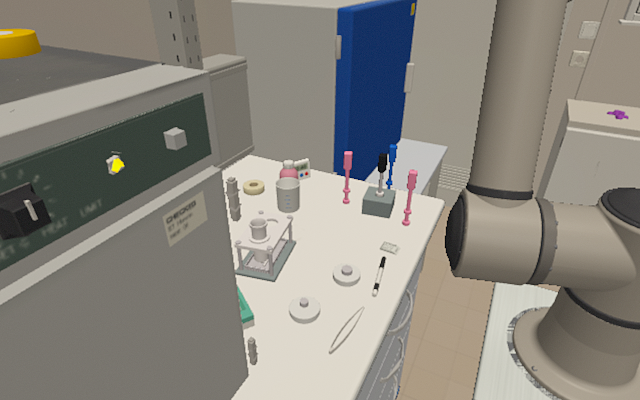

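View pics/top0.png

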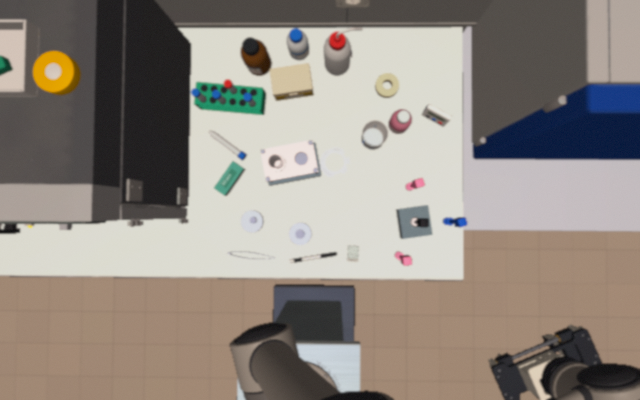

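The side view shows the rack near (262,245), petri dishes at (305,307) and (346,272), and the stand with the black-handled rod near (379,200). In the top view they are at rack (290,162), dishes (252,221) and (300,233), and stand (415,222). I'll zoom in.

Run:
```python
import cv2
t=cv2.imread("pics/top0.png"); s=cv2.imread("pics/side0.png")
cv2.imwrite("pics/t_a.png",cv2.resize(t[130:250,230:330],None,fx=6,fy=5*1.0,interpolation=cv2.INTER_CUBIC))
cv2.imwrite("pics/t_a.png",cv2.resize(t[135:255,230:340],None,fx=5,fy=5,interpolation=cv2.INTER_CUBIC))
cv2.imwrite("pics/t_b.png",cv2.resize(t[170:270,380:480],None,fx=6,fy=6,interpolation=cv2.INTER_CUBIC))
cv2.imwrite("pics/s_a.png",cv2.resize(s[200:330,225:375],None,fx=4.5,fy=4.5,interpolation=cv2.INTER_CUBIC))
cv2.imwrite("pics/s_b.png",cv2.resize(s[140:240,330:430],None,fx=6,fy=6,interpolation=cv2.INTER_CUBIC))
```

```text
(no output)
```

View pics/t_a.png

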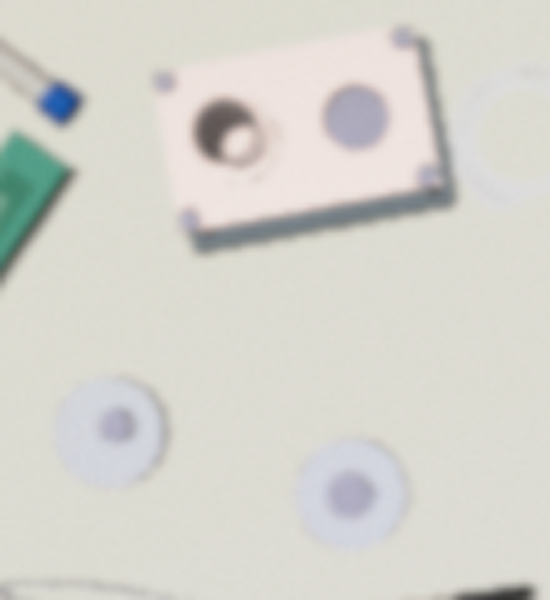

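View pics/t_b.png

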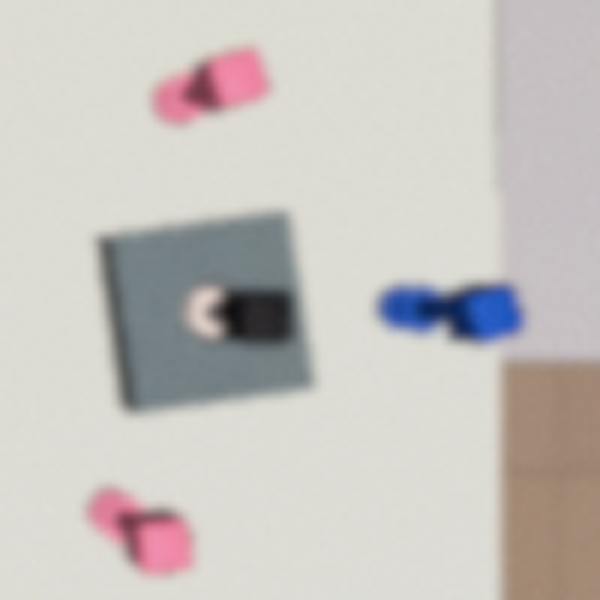

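View pics/s_a.png

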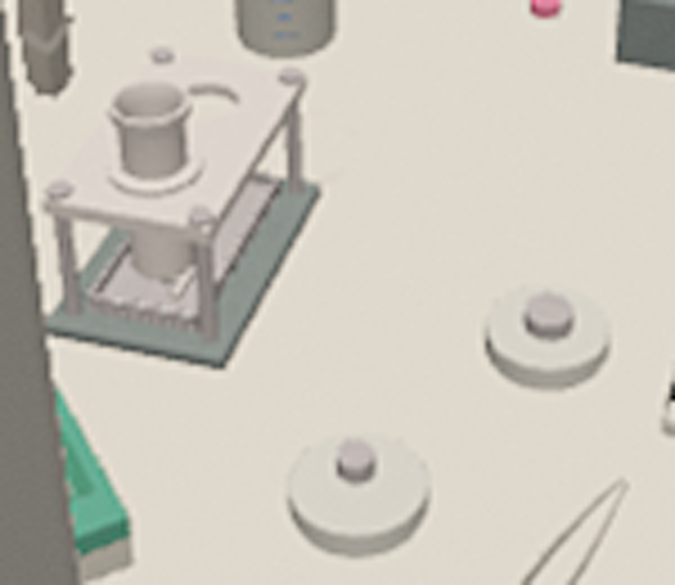

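View pics/s_b.png

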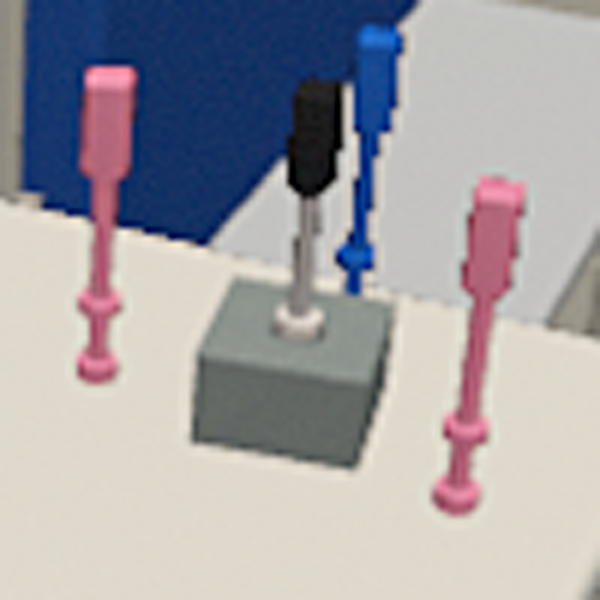

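The larger frit is on the right-hand dish, at top (300,233) and side (346,272). The black rod in the stand is the one to use. Next I'll measure the positions.

```bash
cat > h.py <<'E'
import numpy as np, cv2
from scipy.spatial.transform import Rotation as Ro
from cell import robot
P={n:robot.camera_params(n) for n in("side","top")}
def K(n):
    p=P[n]; return np.array([[p['fx'],0,p['cx']],[0,p['fy'],p['cy']],[0,0,1.]])
def ray(n,u,v):
    p=P[n];R=np.array(p['R']);t=np.array(p['t']); c=-R.T@t
    return c,R.T@np.linalg.solve(K(n),[u,v,1])
def onz(n,u,v,z):
    c,d=ray(n,u,v); return c+d*(z-c[2])/d[2]
def proj(n,X):
    p=P[n]; q=K(n)@(np.array(p['R'])@np.array(X)+np.array(p['t'])); return q[:2]/q[2]
def tri(a,b):
    A=K("side")@np.c_[P['side']['R'],P['side']['t']];B=K("top")@np.c_[P['top']['R'],P['top']['t']]
    X=cv2.triangulatePoints(A,B,np.array(a,float).reshape(2,1),np.array(b,float).reshape(2,1)); return (X[:3]/X[3])[:,0]
def shot(n,tag=None):
    im=np.ascontiguousarray(robot.read_camera(n)[:,:,::-1])
    if tag: cv2.imwrite(f"pics/{n}_{tag}.png",im)
    return im
def Rt(s): return Ro.from_euler('xyz',s['tool_rot']).as_matrix()
def inc(s,target,base=None):
    "normalised tool shift to get TCP from measured pose to target"
    return np.round(Rt(s).T@(np.array(target)-s['tool_pos'])/0.4,4)
E
python3 - <<'E'
from h import *
s=robot.observe(); print(Rt(s).round(3))
t=cv2.imread("pics/top0.png")
print("frit gray: "); 
for (u,v) in [(300,234),(309,226),(292,240),(320,225),(253,220),(272,162),(277,160)]: print(u,v,t[v,u],onz("top",u,v,0).round(3))
print(t[233,288:313].tolist())
sd=cv2.imread("pics/side0.png"); print(sd[272,330:365].tolist())
E
```

```text
[[-0.     0.397 -0.918]
 [ 0.001 -0.918 -0.397]
 [-1.    -0.001 -0.   ]]
frit gray: 
300 234 [195 174 177] [ 0.43  -0.003  0.   ]
309 226 [203 208 209] [ 0.451 -0.026  0.   ]
292 240 [218 211 211] [0.415 0.018 0.   ]
320 225 [211 219 220] [ 0.454 -0.055  0.   ]
253 220 [195 175 178] [0.466 0.121 0.   ]
272 162 [85 86 95] [0.618 0.072 0.   ]
277 160 [155 159 174] [0.624 0.059 0.   ]
[[212, 214, 217], [216, 212, 212], [221, 213, 211], [222, 213, 211], [222, 214, 211], [222, 213, 210], [219, 207, 205], [209, 194, 194], [198, 180, 182], [194, 174, 177], [194, 174, 177], [194, 174, 177], [195, 174, 177], [194, 172, 176], [190, 170, 172], [188, 169, 171], [193, 180, 179], [208, 197, 195], [218, 209, 205], [222, 214, 211], [222, 214, 210], [221, 213, 211], [214, 208, 207], [203, 203, 205], [204, 209, 211]]
[[204, 217, 223], [206, 218, 225], [197, 208, 214], [190, 200, 204], [201, 212, 217], [201, 212, 216], [201, 211, 215], [201, 211, 216], [201, 211, 215], [203, 213, 218], [205, 215, 219], [171, 181, 186], [92, 93, 100], [114, 117, 123], [139, 142, 149], [156, 160, 167], [155, 158, 167], [153, 157, 166], [153, 156, 164], [148, 152, 160], [129, 132, 138], [116, 120, 125], [172, 180, 186], [207, 218, 223], [202, 212, 217], [202, 212, 217], [201, 211, 215], [201, 212, 216], [201, 212, 216], [198, 208, 213], [198, 210, 215], [205, 217, 224], [205, 217, 223], [204, 216, 222], [204, 217, 223]]
```

Run:
```python
from h import *
t=cv2.imread("pics/top0.png"); s=cv2.imread("pics/side0.png")
def cen(im,box,f,n,z,thr):
    x0,y0,x1,y1=box; g=cv2.resize(im[y0:y1,x0:x1],None,fx=8,fy=8,interpolation=cv2.INTER_CUBIC).astype(float)
    m=(f(g)<thr).astype(np.uint8); c=max(cv2.findContours(m,0,1)[0],key=cv2.contourArea)
    M=cv2.moments(c); u=x0+(M['m10']/M['m00']+.5)/8-.5; v=y0+(M['m01']/M['m00']+.5)/8-.5
    (e,ax,an)=cv2.fitEllipse(c)
    print(n,box,'cen',round(u,2),round(v,2),'ell axes px',np.round(np.array(ax)/8,2),round(an),'world',onz(n,u,v,z).round(4)); return u,v
G=lambda g:g[...,1]
cen(t,(292,225,309,242),G,"top",.025,192)
cen(t,(244,212,262,230),G,"top",.025,192)
# column bore dark/bright in top
cen(t,(262,150,290,176),G,"top",.118,170)
# hole in rack
cen(t,(290,150,313,170),G,"top",.080,190)
# black handle top
cen(t,(410,214,436,230),lambda g:g.max(2),"top",.160,45)
g=cv2.resize(t[145:175,258:292],None,fx=16,fy=16,interpolation=cv2.INTER_CUBIC); cv2.imwrite("pics/col_t.png",g)
g=cv2.resize(s[210:260,240:290],None,fx=12,fy=12,interpolation=cv2.INTER_CUBIC); cv2.imwrite("pics/col_s.png",g)
```

```text
top (292, 225, 309, 242) cen 299.81 233.51 ell axes px [8.77 9.39] 71 world [ 0.4328 -0.0043  0.025 ]
top (244, 212, 262, 230) cen 253.33 219.65 ell axes px [6.77 7.27] 69 world [0.4672 0.1151 0.025 ]
top (262, 150, 290, 176) cen 273.43 159.83 ell axes px [10.21 13.23] 40 world [0.6098 0.0522 0.118 ]
top (290, 150, 313, 170) cen 300.64 157.81 ell axes px [12.45 12.7 ] 128 world [ 0.6195 -0.0091  0.08  ]
top (410, 214, 436, 230) cen 421.98 221.91 ell axes px [ 6.48 10.6 ] 90 world [ 0.4666 -0.2885  0.16  ]
```

View pics/col_t.png

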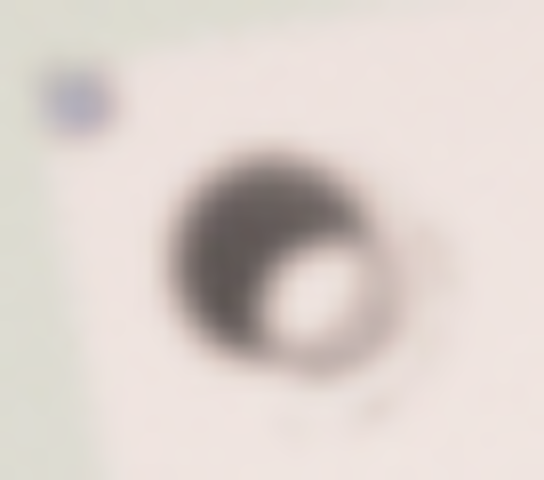

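View pics/col_s.png

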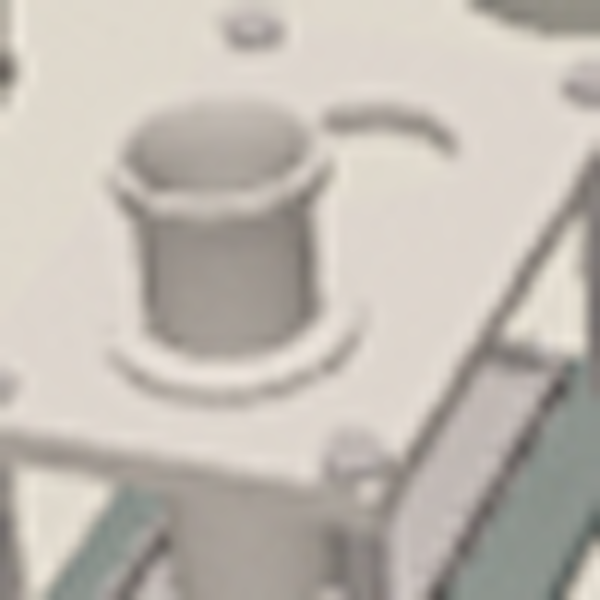

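Run:
```python
from h import *
t=cv2.imread("pics/top0.png"); s=cv2.imread("pics/side0.png")
g=cv2.resize(t[145:175,258:292],None,fx=16,fy=16,interpolation=cv2.INTER_CUBIC).astype(int)
# radial edges from guess
def radial(img,c,r0,r1,thr,skip=None):
    pts=[]
    for a in np.arange(0,360,5):
        d=np.array([np.cos(np.radians(a)),np.sin(np.radians(a))])
        for r in np.arange(r1,r0,-.5):
            p=c+d*r
            if img[int(p[1]),int(p[0])].min()<thr: pts.append(p);break
    return np.array(pts,np.float32)
for thr in(195,205):
    p=radial(g,np.array([283,265.]),60,135,thr)
    e=cv2.fitEllipseDirect(p); r=np.hypot(*(p-e[0]).T)
    u,v=(np.array(e[0])+.5)/16-.5+[258,145]; print(len(p),np.array(e[1])/16,r.min()/16,r.max()/16,u,v,onz("top",u,v,.118).round(4))
print(tri((257.6,222.2),(u,v)).round(4), onz("side",257.6,222.2,.118).round(4))
# nuts bluish-grey in top
x0,y0=255,135; f=8
G=cv2.resize(t[y0:200,x0:330],None,fx=f,fy=f,interpolation=cv2.INTER_CUBIC).astype(int)
m=((G[...,0]-G[...,1]>12)).astype(np.uint8)
for c in cv2.findContours(m,0,1)[0]:
    A=cv2.contourArea(c)/f/f
    if A>4:
        M=cv2.moments(c);u=x0+M['m10']/M['m00']/f-.45;v=y0+M['m01']/M['m00']/f-.45
        print(A,round(u,2),round(v,2),onz("top",u,v,.084).round(4),onz("top",u,v,.08).round(4))
```

```text
72 [13.97346592 15.92001915] 6.626769346135646 8.35137136235206 275.20592498779297 161.15359497070312 [0.6067 0.0479 0.118 ]
72 [14.75592995 16.68883324] 6.917507821049736 8.34439405460041 275.32763862609863 161.12424087524414 [0.6067 0.0476 0.118 ]
[0.6082 0.0487 0.1157] [0.6079 0.052  0.118 ]
87.5078125 300.86 158.28 [ 0.6179 -0.0099  0.084 ] [ 0.6184 -0.0096  0.08  ]
```

move_arm:
  increments:
    - [0,-0.87,-0.985,0.39]
    - [0,-0.87,-0.985,0.39]
    - [0,-0.87,-0.985,0.39]
    - [0,-0.87,-0.985,0.39]
    - [0,-0.87,-0.985,0.39]
  gripper: 0.3
  squeeze: 20

```text
time: 0.72
tool_pos: [0.3407, -0.1995, 0.2267]
tool_rot: [3.058, 1.571, -0.084]
contact_force: [1.8, -1.3, 0.1]
opening: 0.0645
```

Run:
```python
from h import *
print(onz("side",346.5,269.1,.025).round(4))
s=robot.observe(); print(s['time'],s['tool_pos'],Rt(s).round(3).tolist(),s['opening']); print(inc(s,[.4328,-.0043,.12]),inc(s,[.4328,-.0043,.021]))
```

```text
[0.4319 0.0007 0.025 ]
0.725 [ 0.34069329 -0.19945308  0.22666008] [[0.0, -0.0, -1.0], [-0.0, -1.0, 0.0], [-1.0, 0.0, -0.0]] 0.06446120999222552
[ 0.2667 -0.4879 -0.2301] [ 0.5142 -0.4879 -0.2301]
```

move_arm:
  increments:
    - [0.26,-0.49,-0.23,0]
    - [0.26,-0.49,-0.23,0]
    - [0.39,-0.494,-0.23,0]
    - [0.39,-0.494,-0.23,0]
    - [0.39,-0.494,-0.23,0]

```text
time: 1.35
tool_pos: [0.4312, -0.0016, 0.0685]
tool_rot: [-0.183, 1.566, 2.962]
contact_force: [0.1, -0.1, 0.1]
opening: 0.0644
```

Run:
```python
from h import *
im=shot("side","f1"); im2=shot("top","f1")
s=robot.observe(); print(s['time'],s['tool_pos'],s['opening']); print(inc(s,[.4325,-.002,.021]),proj("side",s['tool_pos']),proj("top",s['tool_pos']))
a=cv2.resize(im[190:320,280:420],None,fx=4,fy=4,interpolation=cv2.INTER_CUBIC);b=cv2.resize(im2[190:270,260:345],None,fx=4,fy=4,interpolation=cv2.INTER_CUBIC)
cv2.imwrite("pics/f1a.png",a);cv2.imwrite("pics/f1b.png",b)
```

```text
1.45 [ 0.43166101 -0.0027599   0.06951878] 0.0641414567142104
[ 0.1213 -0.0018 -0.0025] [348.21854796 251.08082329] [297.76473439 234.74128587]
```

View pics/f1a.png

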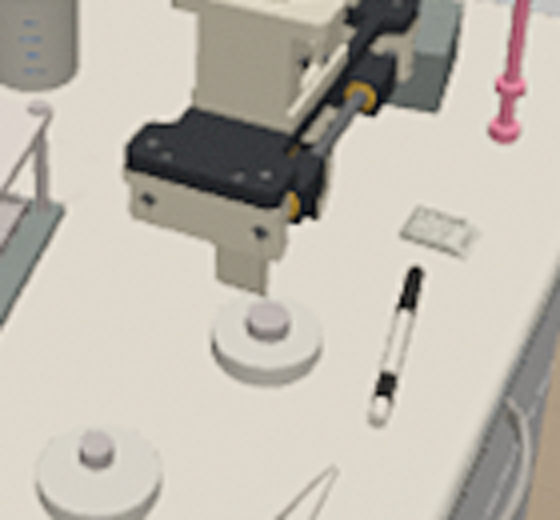

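View pics/f1b.png

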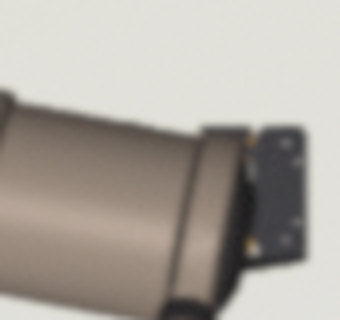

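Run:
```python
from h import *
s=robot.observe(); p=s['tool_pos']; print(p)
for dy in(.032,.042,.051):
    print(dy,[proj("side",p+[dx,dy,0]).round(1) for dx in(-.0095,0,.0095)])
# measured finger tip edges
im=cv2.imread("pics/side_f1.png")
for v in (254,257,260): print(v,[(u,int(im[v,u].sum())) for u in range(330,352)])
```

```text
[ 0.43166101 -0.0027599   0.06951878]
0.032 [array([346.2, 261.6]), array([341.7, 260.1]), array([337.3, 258.7])]
0.042 [array([344.1, 264.5]), array([339.6, 263.1]), array([335.1, 261.7])]
0.051 [array([342.2, 267.3]), array([337.7, 265.8]), array([333.2, 264.3])]
254 [(330, 643), (331, 645), (332, 657), (333, 604), (334, 401), (335, 420), (336, 422), (337, 417), (338, 426), (339, 421), (340, 424), (341, 422), (342, 420), (343, 423), (344, 432), (345, 415), (346, 423), (347, 428), (348, 434), (349, 439), (350, 541), (351, 645)]
257 [(330, 644), (331, 642), (332, 655), (333, 607), (334, 426), (335, 416), (336, 421), (337, 427), (338, 422), (339, 421), (340, 425), (341, 426), (342, 422), (343, 432), (344, 416), (345, 379), (346, 440), (347, 593), (348, 661), (349, 651), (350, 644), (351, 642)]
260 [(330, 643), (331, 644), (332, 648), (333, 640), (334, 586), (335, 486), (336, 398), (337, 387), (338, 401), (339, 412), (340, 424), (341, 418), (342, 419), (343, 427), (344, 414), (345, 378), (346, 452), (347, 597), (348, 656), (349, 645), (350, 644), (351, 639)]
```

move_arm:
  increments:
    - [0.1,-0.002,-0.002,0]
    - [0.123,-0.002,-0.002,0]
    - [0.123,-0.002,-0.002,0]

```text
time: 1.82
tool_pos: [0.4332, -0.0038, 0.0222]
tool_rot: [2.057, 1.571, -1.085]
contact_force: [0.7, -0.7, 1.0]
opening: 0.0642
```

Run:
```python
from h import *
im=shot("side","f2")
s=robot.observe(); print(s['time'],s['tool_pos'],s['opening'],s['contact_force']); print(inc(s,[.4325,-.002,.0195]))
a=cv2.resize(im[220:320,290:400],None,fx=5,fy=5,interpolation=cv2.INTER_CUBIC)
cv2.imwrite("pics/f2a.png",a)
```

```text
1.875 [ 0.43364674 -0.00377739  0.0226383 ] 0.0641662791724684 [-0.18136032  0.06755187  0.44473116]
[ 0.0078 -0.0044  0.0029]
```

View pics/f2a.png

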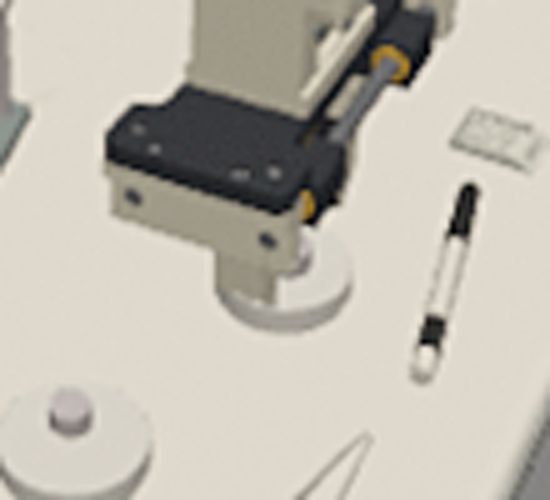

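move_arm:
  increments:
    - [0.007,-0.003,0.002,0]
    - [0.007,-0.003,0.002,0]

```text
time: 2.12
tool_pos: [0.4325, -0.0018, 0.0193]
tool_rot: [2.882, 1.57, -0.259]
contact_force: [-0.1, 0.7, -0.1]
opening: 0.0646
```

move_arm:
  increments:
    - [0,0,0,0]
    - [0,0,0,0]
    - [0,0,0,0]
    - [0,0,0,0]
    - [0,0,0,0]
  gripper: 1.0
  squeeze: 20

```text
time: 2.75
tool_pos: [0.4322, -0.0017, 0.0187]
tool_rot: [0.719, 1.571, -2.422]
contact_force: [0.3, 0.1, 1.0]
opening: 0.0219
```

Run:
```python
from h import *
im=shot("side","f3")
s=robot.observe(); print(s['time'],s['tool_pos'],s['opening'],s['contact_force'],s['torque'])
a=cv2.resize(im[220:320,290:400],None,fx=5,fy=5,interpolation=cv2.INTER_CUBIC)
cv2.imwrite("pics/f3a.png",a)
```

```text
2.8 [ 0.43221944 -0.00171285  0.01869332] 0.02216470545787125 [-0.6958038  -0.4323638   0.19100243] [ 0.02153698  0.01274223 -0.00694986]
```

View pics/f3a.png

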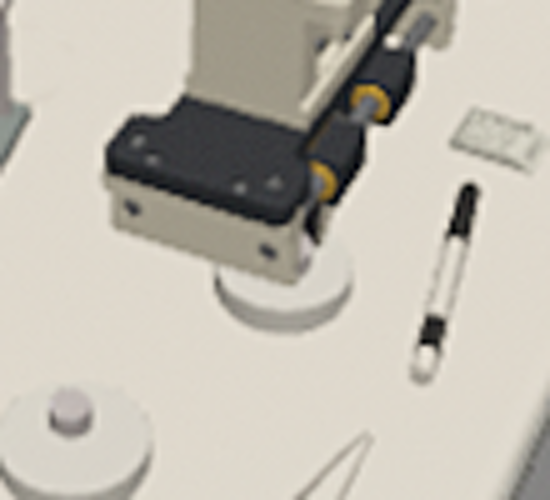

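move_arm:
  increments:
    - [-0.15,0,0,0]
    - [-0.3,0,0,0]
    - [-0.38,-0.06,-0.2,0]
    - [-0.38,-0.129,-0.35,0]
    - [-0.38,-0.129,-0.438,0]

```text
time: 3.42
tool_pos: [0.6087, 0.0511, 0.1718]
tool_rot: [-3.132, 1.569, 0.011]
contact_force: [1.2, 0.5, -0.2]
opening: 0.0225
```

move_arm:
  increments:
    - [0,0,0,0]
    - [0,0,0,0]

```text
time: 3.68
tool_pos: [0.606, 0.0499, 0.1697]
tool_rot: [0.025, 1.568, -3.116]
contact_force: [0.3, 1.1, 0.5]
opening: 0.0225
```

Run:
```python
from h import *
im=shot("side","f4"); im2=shot("top","f4")
s=robot.observe(); print(s['time'],s['tool_pos'],s['opening'],s['contact_force'],s['torque'])
print(proj("side",s['tool_pos']))
a=cv2.resize(im[150:280,200:320],None,fx=5,fy=4.5,interpolation=cv2.INTER_CUBIC)
a=cv2.resize(im[150:270,200:320],None,fx=5,fy=5,interpolation=cv2.INTER_CUBIC)
cv2.imwrite("pics/f4a.png",a)
```

```text
3.775 [0.60571787 0.04961959 0.17064254] 0.02251092349880847 [-0.26534749  0.14960501 -1.00050127] [0.05130315 0.00326508 0.0449848 ]
[257.1874784  199.30831394]
```

View pics/f4a.png

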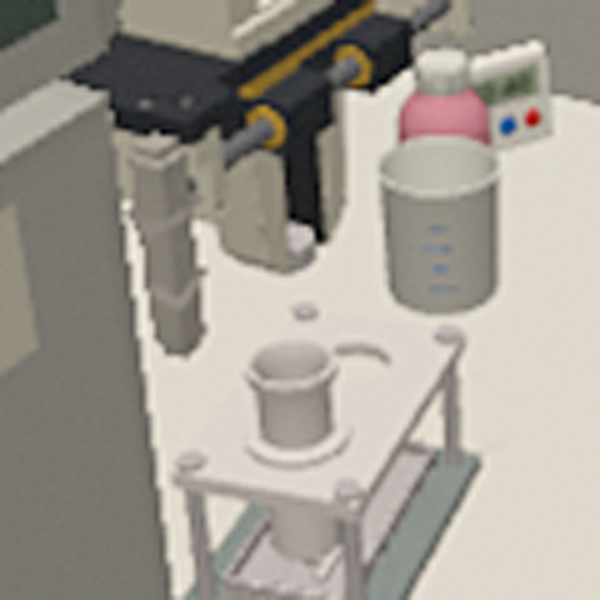

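View pics/top_f4.png

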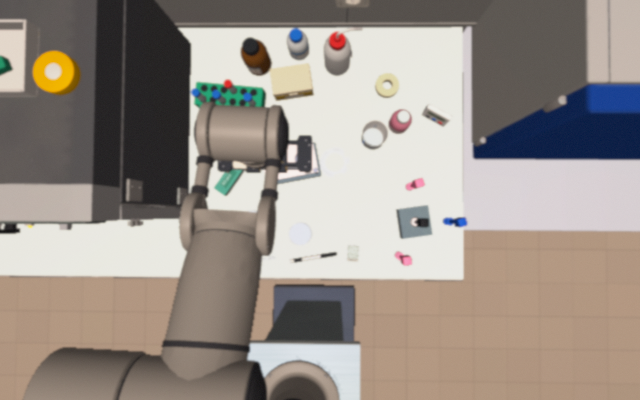

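Run:
```python
from h import *
for X in ([.606,.0497,.118],[.6075,.0495,.118],[.6067,.0477,.118],[.608,.052,.118]):
    print(X,proj("side",X).round(2),proj("top",X).round(2),
     [proj("side",np.array(X)+d).round(1).tolist() for d in ([-.0182*.898,-.0182*.44,0],[.0182*.898,.0182*.44,0],[.0182*.44,-.0182*.898,0],[-.0182*.44,.0182*.898,0])])
im=cv2.imread("pics/side0.png").sum(2).astype(int)
for v in range(219,225): print(v,im[v,244:272].tolist())
print([ (v,int(im[v,258])) for v in range(212,234)])
```

```text
[0.606, 0.0497, 0.118] [259.03 221.87] [274.45 161.43] [[268.1, 222.0], [249.9, 221.8], [260.3, 216.9], [257.7, 227.0]]
[0.6075, 0.0495, 0.118] [258.46 221.63] [274.54 160.79] [[267.5, 221.7], [249.4, 221.5], [259.7, 216.7], [257.2, 226.8]]
[0.6067, 0.0477, 0.118] [259.3  221.29] [275.3  161.13] [[268.4, 221.4], [250.2, 221.2], [260.5, 216.3], [258.0, 226.4]]
[0.608, 0.052, 0.118] [257.55 222.19] [273.49 160.58] [[266.6, 222.3], [248.4, 222.1], [258.8, 217.2], [256.2, 227.4]]
219 [643, 644, 643, 645, 646, 645, 649, 641, 608, 582, 570, 563, 549, 557, 561, 560, 555, 552, 552, 564, 593, 637, 618, 524, 503, 506, 486, 486]
220 [643, 645, 642, 645, 648, 650, 640, 592, 536, 526, 533, 537, 538, 543, 545, 543, 544, 537, 533, 522, 527, 577, 581, 482, 445, 455, 474, 499]
221 [643, 645, 645, 645, 647, 644, 595, 511, 501, 512, 515, 522, 523, 523, 523, 524, 521, 518, 513, 505, 487, 523, 602, 608, 582, 607, 610, 620]
222 [645, 647, 644, 644, 651, 630, 536, 455, 479, 489, 493, 497, 501, 503, 508, 507, 504, 495, 492, 484, 460, 520, 611, 630, 653, 658, 655, 656]
223 [645, 643, 645, 646, 654, 621, 501, 424, 451, 462, 472, 480, 489, 499, 496, 498, 493, 487, 472, 445, 440, 563, 598, 569, 659, 646, 647, 643]
224 [643, 644, 643, 649, 623, 593, 590, 464, 404, 431, 457, 469, 487, 493, 498, 500, 494, 480, 461, 472, 570, 605, 497, 527, 658, 647, 642, 643]
[(212, 577), (213, 611), (214, 636), (215, 642), (216, 642), (217, 640), (218, 599), (219, 561), (220, 545), (221, 523), (222, 508), (223, 496), (224, 498), (225, 490), (226, 563), (227, 538), (228, 455), (229, 427), (230, 435), (231, 455), (232, 462), (233, 464)]
```

move_arm:
  increments:
    - [0.1,0,-0.004,0]
    - [0.11,0,-0.004,0]
    - [0.11,0,-0.004,0]

```text
time: 4.15
tool_pos: [0.6084, 0.0496, 0.1277]
tool_rot: [2.878, 1.57, -0.264]
contact_force: [0.8, 0.2, -0.3]
opening: 0.0221
```

Run:
```python
from h import *
im=shot("side","f5")
s=robot.observe(); print(s['time'],s['tool_pos'],s['opening'],s['contact_force'],s['torque'])
a=cv2.resize(im[170:270,210:310],None,fx=6,fy=6,interpolation=cv2.INTER_CUBIC)
cv2.imwrite("pics/f5a.png",a)
```

```text
4.2 [0.60896719 0.04969343 0.1282671 ] 0.022380669083489322 [-0.11603845 -0.77606696 -0.26282634] [ 0.01903444 -0.01917374 -0.05852745]
```

View pics/f5a.png

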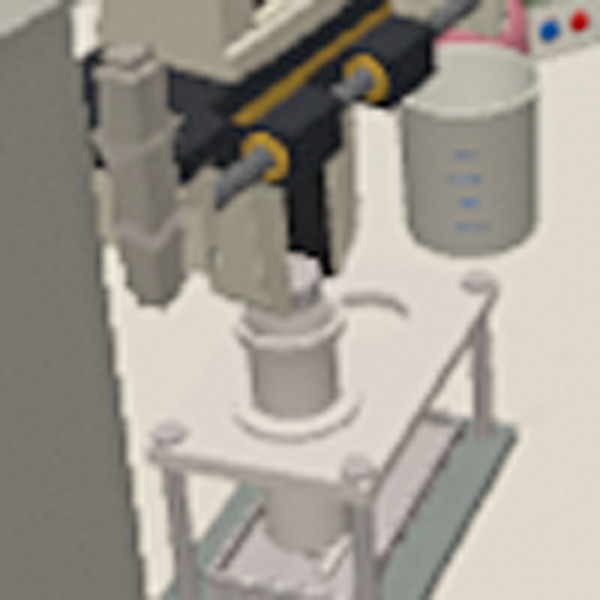

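move_arm:
  increments:
    - [0.01,0,0,0]
    - [0.014,0,0,0]
    - [0.018,0,0,0]
    - [0.018,0,0,0]

```text
time: 4.7
tool_pos: [0.6086, 0.0499, 0.1194]
tool_rot: [0.302, 1.571, -2.839]
contact_force: [-0.3, 0.5, -0.7]
opening: 0.0223
```

Run:
```python
from h import *
im=shot("side","f6")
s=robot.observe(); print(s['time'],s['tool_pos'],s['opening'],s['contact_force'],s['torque'])
a=cv2.resize(im[170:270,210:310],None,fx=6,fy=6,interpolation=cv2.INTER_CUBIC)
cv2.imwrite("pics/f6a.png",a)
```

```text
4.75 [0.60862828 0.049859   0.11946743] 0.02214339600446785 [0.51590738 0.23781678 0.05486079] [ 0.01146472  0.01845265 -0.03984179]
```

View pics/f6a.png

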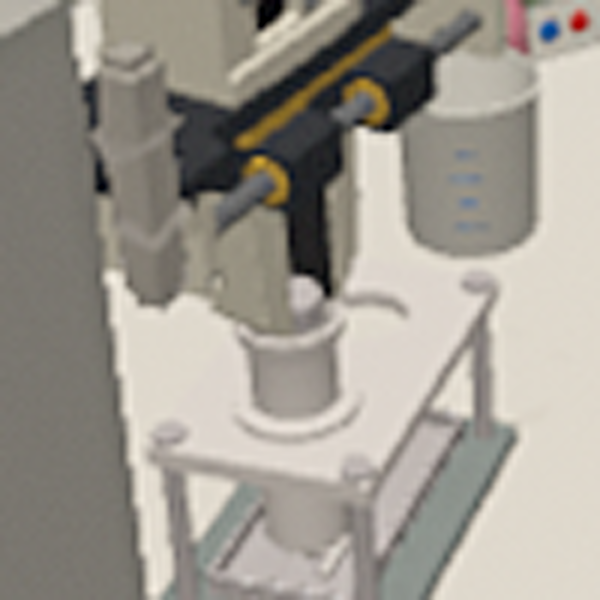

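move_arm:
  increments:
    - [0,0,0,0]
    - [0,0,0,0]
    - [0,0,0,0]
    - [0,0,0,0]
  gripper: 0.5

```text
time: 5.25
tool_pos: [0.6086, 0.0499, 0.1195]
tool_rot: [2.318, 1.571, -0.823]
contact_force: [-0.4, -0.2, -0.3]
opening: 0.0462
```

Run:
```python
from h import *
im=shot("side","f7")
s=robot.observe(); print(s['time'],s['tool_pos'],s['opening'],s['contact_force'],s['torque'])
a=cv2.resize(im[170:270,210:310],None,fx=6,fy=6,interpolation=cv2.INTER_CUBIC)
cv2.imwrite("pics/f7a.png",a)
```

```text
5.3 [0.60863515 0.0498591  0.11950135] 0.04577510592784121 [-0.51349635 -0.03054859  0.83619706] [0.04438748 0.01730331 0.05855703]
```

View pics/f7a.png

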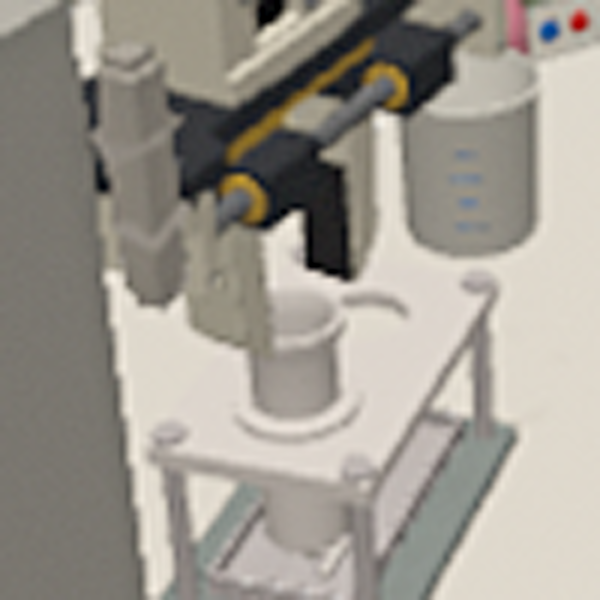

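move_arm:
  increments:
    - [-0.15,0,0,0]
    - [-0.3,0,0,0]
    - [-0.38,0.15,0.05,0]
    - [-0.38,0.3,0.1,0]
    - [-0.38,0.45,0.15,0]

```text
time: 5.92
tool_pos: [0.551, -0.123, 0.2723]
tool_rot: [2.711, 1.569, -0.43]
contact_force: [1.1, -0.2, 0.7]
opening: 0.0458
```

Run:
```python
from h import *
im=shot("top","g1"); 
s=robot.observe(); print(s['time'],s['tool_pos'],s['opening'])
a=cv2.resize(im[140:180,255:320],None,fx=8,fy=8,interpolation=cv2.INTER_CUBIC)
cv2.imwrite("pics/g1a.png",a)
t=cv2.imread("pics/top0.png"); sd=cv2.imread("pics/side0.png")
print("handle rows"); 
for v in (219,221,223): print(v,t[v,408:434].max(1).tolist())
print("col 424",[(v,int(t[v,424].max())) for v in range(212,232)],[(v,int(t[v,427].max())) for v in range(212,232)])
print("collar col 413",[(v,t[v,413].tolist()) for v in range(214,230)])
g=cv2.resize(t[205:240,395:440],None,fx=16,fy=16,interpolation=cv2.INTER_CUBIC); cv2.imwrite("pics/rod_t.png",np.clip(g.astype(int)*2,0,255).astype(np.uint8))
g=cv2.resize(sd[145:225,355:405],None,fx=10,fy=7.5,interpolation=cv2.INTER_CUBIC); cv2.imwrite("pics/rod_s.png",cv2.resize(sd[145:220,355:405],None,fx=8,fy=8,interpolation=cv2.INTER_CUBIC))
```

```text
5.975 [ 0.54865743 -0.13024006  0.27195779] 0.04625651358045177
handle rows
219 [131, 131, 136, 157, 191, 214, 218, 201, 158, 102, 57, 44, 45, 50, 51, 51, 49, 51, 53, 62, 94, 137, 181, 208, 220, 220]
221 [133, 135, 146, 177, 207, 211, 180, 130, 85, 46, 21, 19, 29, 40, 44, 45, 42, 40, 37, 48, 81, 126, 171, 202, 217, 220]
223 [134, 134, 141, 173, 205, 216, 199, 165, 121, 76, 35, 23, 30, 42, 44, 45, 44, 40, 42, 51, 80, 119, 162, 194, 216, 220]
col 424 [(212, 133), (213, 133), (214, 132), (215, 131), (216, 130), (217, 117), (218, 85), (219, 49), (220, 41), (221, 42), (222, 43), (223, 44), (224, 45), (225, 46), (226, 63), (227, 96), (228, 121), (229, 130), (230, 132), (231, 134)] [(212, 137), (213, 136), (214, 135), (215, 134), (216, 131), (217, 121), (218, 94), (219, 62), (220, 51), (221, 48), (222, 49), (223, 51), (224, 51), (225, 56), (226, 77), (227, 106), (228, 125), (229, 133), (230, 132), (231, 133)]
collar col 413 [(214, [132, 127, 115]), (215, [132, 127, 116]), (216, [130, 126, 117]), (217, [138, 138, 138]), (218, [168, 172, 183]), (219, [192, 198, 214]), (220, [197, 203, 219]), (221, [190, 196, 211]), (222, [189, 195, 209]), (223, [197, 202, 216]), (224, [190, 195, 209]), (225, [162, 166, 174]), (226, [136, 136, 135]), (227, [131, 128, 120]), (228, [134, 130, 118]), (229, [134, 130, 118])]
```

View pics/g1a.png

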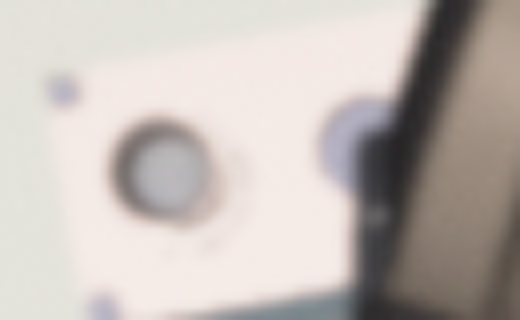

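View pics/rod_t.png

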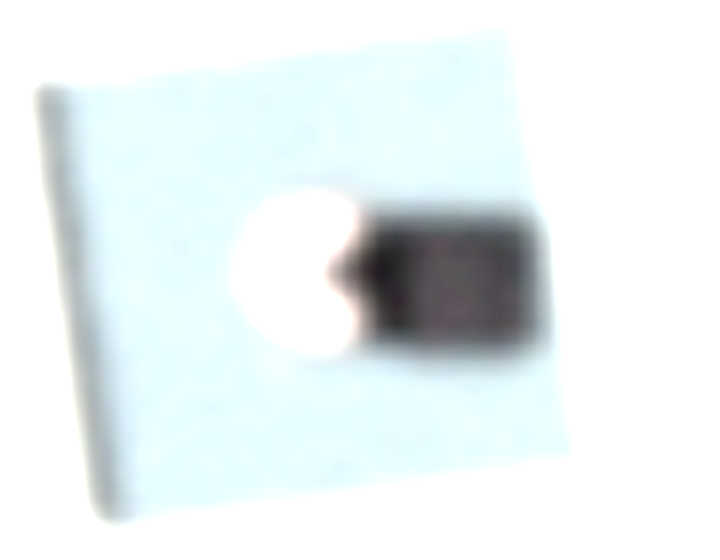

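View pics/rod_s.png

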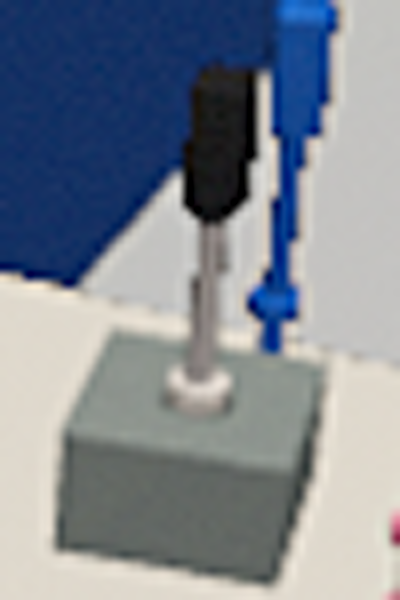

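Run:
```python
from h import *
print("handle top",onz("top",424.5,222.3,.16).round(4)); print("collar top-cam",onz("top",414.9,221.4,.052).round(4),"side",onz("side",379.5,192.4,.052).round(4))
# stand corners from mask
t=cv2.imread("pics/top0.png"); f=8;x0,y0=390,200
g=cv2.resize(t[y0:245,x0:445],None,fx=f,fy=f,interpolation=cv2.INTER_CUBIC).astype(int)
m=(g.max(2)<175).astype(np.uint8); m[:, int((433.5-x0)*f):]=m[:, int((433.5-x0)*f):]
c=max(cv2.findContours(m,0,1)[0],key=cv2.contourArea); c=cv2.convexHull(c)
ap=cv2.approxPolyDP(c,10,True)[:,0]/f-.45+[x0,y0]; print(ap.round(1).tolist())
s=robot.observe();print(s['time'],s['tool_pos'],inc(s,[.466,-.287,.25]))
```

```text
handle top [ 0.4658 -0.2941  0.16  ]
collar top-cam [ 0.466  -0.2917  0.052 ] side [ 0.4649 -0.2883  0.052 ]
[[427.0, 205.2], [431.4, 233.6], [400.3, 237.9], [395.9, 209.2]]
5.975 [ 0.54865743 -0.13024006  0.27195779] [0.057  0.3925 0.2049]
```

move_arm:
  increments:
    - [0.03,0.4,0.208,0]
    - [0.03,0.4,0.208,0]
    - [0.03,0.4,0.208,0]
    - [0.03,0.4,0.208,0]
    - [0.03,0.4,0.208,0]

```text
time: 6.6
tool_pos: [0.4686, -0.2812, 0.2595]
tool_rot: [-2.176, 1.57, 0.965]
contact_force: [0.4, -0.6, -0.7]
opening: 0.0458
```

Run:
```python
from h import *
im=shot("side","r1")
s=robot.observe(); print(s['time'],s['tool_pos'],s['tool_rot'],inc(s,[.4655,-.290,.118]))
cv2.imwrite("pics/r1a.png",cv2.resize(im[90:230,320:440],None,fx=4,fy=4,interpolation=cv2.INTER_CUBIC))
```

```text
6.65 [ 0.46892913 -0.28065324  0.25957974] [-2.4373103   1.57034101  0.70544454] [0.3539 0.0235 0.0087]
```

View pics/r1a.png

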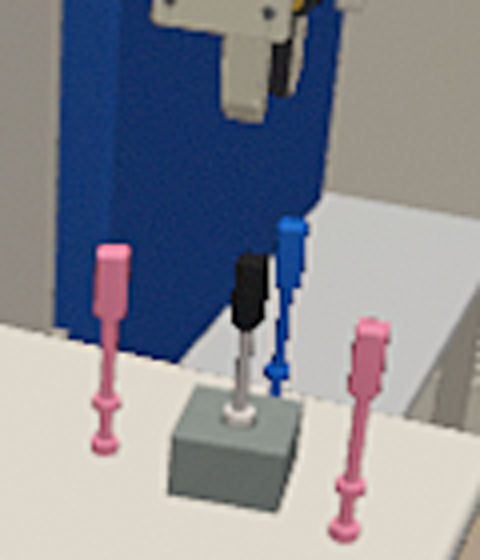

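move_arm:
  increments:
    - [0.1,0.0235,0.0087,0]
    - [0.17,0.0235,0.0087,0]
    - [0.17,0.0235,0.0087,0]
    - [0.17,0.0235,0.0087,0]

```text
time: 7.15
tool_pos: [0.4661, -0.2905, 0.1928]
tool_rot: [2.473, 1.569, -0.666]
contact_force: [0.6, -0.1, 0.9]
opening: 0.0463
```

Run:
```python
from h import *
im=shot("side","r2"); im2=shot("top","r2")
s=robot.observe(); print(s['time'],s['tool_pos'],s['tool_rot'],inc(s,[.4655,-.290,.118]),proj("side",s['tool_pos']))
cv2.imwrite("pics/r2a.png",cv2.resize(im[110:210,340:430],None,fx=6,fy=6,interpolation=cv2.INTER_CUBIC))
cv2.imwrite("pics/r2b.png",cv2.resize(im2[180:260,370:470],None,fx=5,fy=5,interpolation=cv2.INTER_CUBIC))
```

```text
7.25 [ 0.4659379  -0.29098128  0.19308058] [ 2.45758944  1.5678212  -0.68260333] [ 0.1877 -0.0028  0.0015] [384.3696527  141.34032746]
```

View pics/r2a.png

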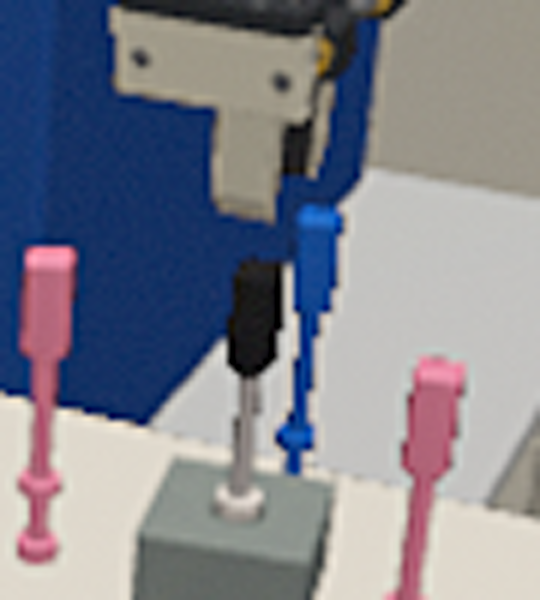

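View pics/r2b.png

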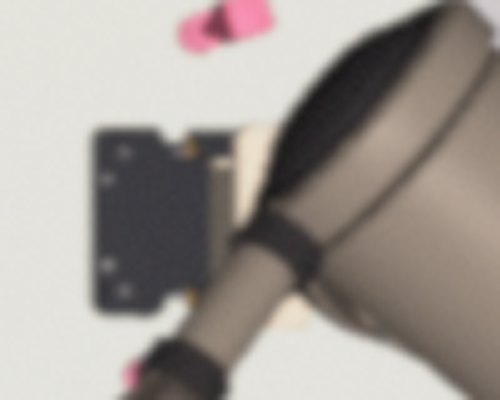

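move_arm:
  increments:
    - [0.06,-0.003,0,0]
    - [0.12,-0.003,0,0]
    - [0.187,-0.003,0,0]
    - [0.187,-0.003,0,0]

```text
time: 7.75
tool_pos: [0.4645, -0.2893, 0.1161]
tool_rot: [-0.679, 1.569, 2.463]
contact_force: [-0.2, 0.1, 1.1]
opening: 0.0459
```

Run:
```python
from h import *
im=shot("side","r3")
s=robot.observe(); print(s['time'],s['tool_pos'],s['contact_force'])
cv2.imwrite("pics/r3a.png",cv2.resize(im[110:210,340:430],None,fx=6,fy=6,interpolation=cv2.INTER_CUBIC))
```

```text
7.8 [ 0.46523258 -0.28985688  0.11732281] [ 0.05792489 -0.51560318  1.03663921]
```

View pics/r3a.png

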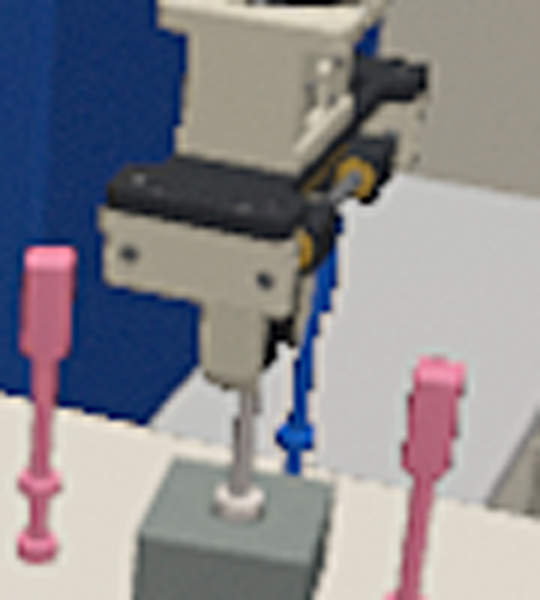

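move_arm:
  increments:
    - [0,0,0,0]
    - [0,0,0,0]
    - [0,0,0,0]
    - [0,0,0,0]
  gripper: 1.0
  squeeze: 20

```text
time: 8.3
tool_pos: [0.4652, -0.2906, 0.1173]
tool_rot: [2.072, 1.568, -1.069]
contact_force: [0.1, -1.4, 1.8]
opening: 0.02
```

move_arm:
  increments:
    - [0,0,0,0]
    - [0,0,0,0]
  squeeze: 58

```text
time: 8.55
tool_pos: [0.4653, -0.2907, 0.1172]
tool_rot: [2.106, 1.569, -1.035]
contact_force: [-1.1, -3.7, 3.9]
opening: 0.0199
```

Run:
```python
from h import *
im=shot("side","r4")
s=robot.observe(); print(s['time'],s['tool_pos'],s['contact_force'],s['torque'],s['opening'])
cv2.imwrite("pics/r4a.png",cv2.resize(im[110:210,340:430],None,fx=6,fy=6,interpolation=cv2.INTER_CUBIC))
```

```text
8.6 [ 0.46528776 -0.29064679  0.11724194] [ 0.53925146 -3.99952356  3.82395987] [-1.17073528  0.16108999 -0.03503278] 0.019492762279620292
```

View pics/r4a.png

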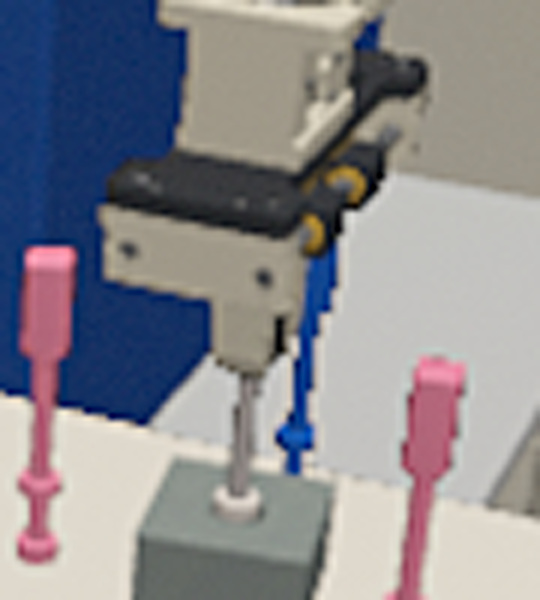

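move_arm:
  increments:
    - [0,0.004,0,0]
    - [0,0.004,0,0]
    - [0,0.004,0,0]

```text
time: 8.98
tool_pos: [0.4653, -0.2911, 0.1172]
tool_rot: [-2.767, 1.57, 0.375]
contact_force: [-0.2, -0.6, 7.3]
opening: 0.0199
```

Run:
```python
from h import *
s=robot.observe(); print(s['time'],s['tool_pos'],s['contact_force'],s['torque'],s['opening'])
```

```text
8.975 [ 0.46526184 -0.29109547  0.11723541] [-0.22476209 -0.5780139   7.33843248] [-0.25447253  0.0605675   0.02131501] 0.019926175588135312
```

move_arm:
  increments:
    - [-0.04,0,0,0]
    - [-0.08,0,0,0]
    - [-0.12,0,0,0]

```text
time: 9.35
tool_pos: [0.4645, -0.2902, 0.1653]
tool_rot: [-1.101, 1.568, 2.041]
contact_force: [-0.8, 0.3, -0.9]
opening: 0.0199
```

Run:
```python
from h import *
s=robot.observe(); print(s['time'],s['tool_pos'],s['contact_force'],s['torque'],s['opening'])
```

```text
9.35 [ 0.46448361 -0.2902325   0.165267  ] [-0.8090517   0.34810978 -0.94848405] [ 0.02384308  0.00037264 -0.00917246] 0.01991531583735024
```

move_arm:
  increments:
    - [-0.15,0,0,0]
    - [-0.3,0,0,0]
    - [-0.34,-0.1,-0.05,0]
    - [-0.34,-0.25,-0.1,0]
    - [-0.34,-0.4,-0.17,0]

```text
time: 9.98
tool_pos: [0.5304, -0.1328, 0.3013]
tool_rot: [-0.987, 1.568, 2.154]
contact_force: [0.2, 0.1, -0.3]
opening: 0.0199
```

move_arm:
  increments:
    - [0,-0.15,-0.06,0]
    - [0,-0.3,-0.12,0]
    - [0,-0.451,-0.186,0]
    - [0,-0.451,-0.186,0]
    - [0,-0.451,-0.186,0]

```text
time: 10.6
tool_pos: [0.6045, 0.0456, 0.3004]
tool_rot: [-0.088, 1.569, 3.056]
contact_force: [-0.6, -0.4, -0.4]
opening: 0.0199
```

Run:
```python
from h import *
im=shot("side","c1"); im2=shot("top","c1")
s=robot.observe(); print(s['time'],s['tool_pos'],s['contact_force'],s['torque'],s['opening'])
cv2.imwrite("pics/c1a.png",cv2.resize(im[120:260,200:320],None,fx=4.2,fy=4.2,interpolation=cv2.INTER_CUBIC))
```

```text
10.7 [0.60461909 0.04392059 0.30071933] [-0.12109857 -0.13182461 -0.12505751] [ 0.02133349  0.03070894 -0.02315454] 0.0197832089153221
```

View pics/c1a.png

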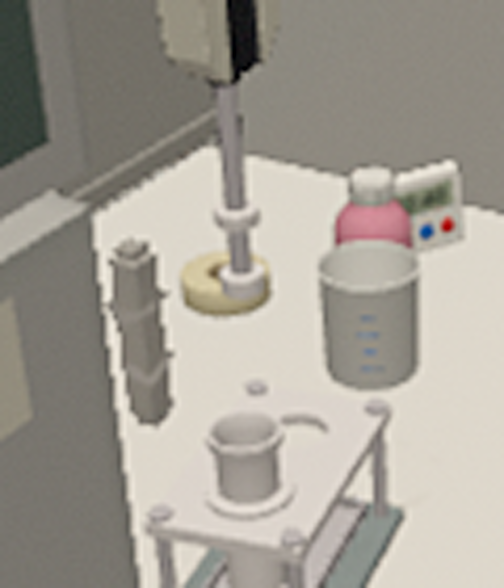

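Run:
```python
from h import *
s=robot.observe(); p=s['tool_pos']; print(p)
for z,n in ((.107-.005,'foot mid'),(.107-.038,'collar mid')): print(n,proj("side",p-[0,0,z]).round(2))
im=cv2.imread("pics/side_c1.png").astype(int)
for v in (170,171,172,173,185,186,187,188,189): print(v,im[v,244:272].sum(1).tolist())
```

```text
[0.60461909 0.04392059 0.30071933]
foot mid [258.25 185.44]
collar mid [256.94 169.92]
170 [639, 640, 638, 639, 641, 646, 600, 567, 654, 643, 599, 597, 597, 608, 641, 647, 565, 514, 627, 642, 639, 639, 637, 639, 636, 638, 640, 638]
171 [640, 638, 639, 641, 642, 649, 600, 491, 551, 608, 616, 638, 644, 602, 567, 533, 447, 463, 613, 648, 641, 642, 639, 636, 641, 639, 638, 637]
172 [639, 637, 638, 638, 640, 647, 608, 466, 427, 497, 512, 539, 544, 500, 462, 431, 387, 471, 614, 648, 639, 638, 641, 640, 637, 636, 640, 642]
173 [636, 638, 640, 639, 642, 643, 635, 542, 395, 443, 465, 476, 478, 471, 457, 420, 421, 547, 640, 644, 642, 639, 639, 640, 637, 638, 641, 637]
185 [571, 573, 574, 580, 564, 463, 285, 286, 515, 672, 652, 587, 539, 543, 561, 615, 645, 605, 513, 471, 568, 652, 643, 642, 640, 641, 638, 638]
186 [579, 581, 576, 576, 582, 561, 502, 426, 435, 550, 620, 642, 633, 641, 639, 621, 565, 488, 403, 388, 537, 659, 643, 642, 640, 638, 639, 641]
187 [542, 590, 580, 576, 579, 584, 585, 561, 488, 422, 505, 547, 553, 563, 552, 515, 456, 424, 397, 338, 530, 663, 642, 639, 640, 639, 638, 638]
188 [462, 526, 548, 580, 593, 584, 587, 595, 537, 408, 448, 470, 468, 469, 474, 466, 456, 426, 392, 343, 536, 668, 644, 639, 639, 639, 637, 639]
189 [397, 449, 487, 523, 531, 531, 549, 554, 518, 428, 446, 471, 477, 478, 479, 470, 460, 432, 387, 324, 473, 630, 646, 639, 640, 638, 638, 638]
```

move_arm:
  increments:
    - [0,0,0,0]

```text
time: 10.82
tool_pos: [0.6049, 0.0436, 0.3009]
tool_rot: [0.633, 1.571, -2.51]
contact_force: [-0.2, -0.5, -1.6]
opening: 0.0197
```

Run:
```python
from h import *
s=robot.observe(); print(s['time'],s['tool_pos'],s['qvel'].round(3),inc(s,[.6072,.0485,.24]))
```

```text
10.825 [0.60489628 0.04356523 0.30092894] [ 0.002  0.002 -0.003  0.001 -0.003  0.001] [ 0.1523 -0.0124 -0.0058]
```

move_arm:
  increments:
    - [0.07,-0.0125,-0.006,0]
    - [0.14,-0.0125,-0.006,0]
    - [0.165,-0.0125,-0.006,0]
    - [0.165,-0.0125,-0.006,0]

```text
time: 11.32
tool_pos: [0.6076, 0.0494, 0.2347]
tool_rot: [0.079, 1.57, -3.063]
contact_force: [0.2, -0.9, 0.3]
opening: 0.0197
```

Run:
```python
from h import *
im=shot("side","c2")
s=robot.observe(); print(s['time'],s['tool_pos'],s['contact_force'],s['torque'])
cv2.imwrite("pics/c2a.png",cv2.resize(im[170:250,220:300],None,fx=7,fy=7,interpolation=cv2.INTER_CUBIC))
```

```text
11.375 [0.60804143 0.04948452 0.23557973] [-0.0019766   0.19052951 -0.47521065] [ 0.0577519   0.01264979 -0.01172554]
```

View pics/c2a.png

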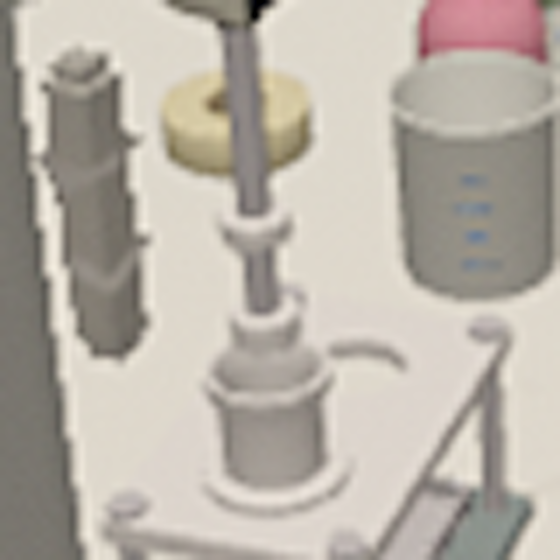

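move_arm:
  increments:
    - [0.03,0,0,0]
    - [0.058,0,0,0]
    - [0.058,0,0,0]

```text
time: 11.75
tool_pos: [0.607, 0.0501, 0.2101]
tool_rot: [0.002, 1.568, -3.139]
contact_force: [-0.1, 0.5, -0.5]
opening: 0.0192
```

Run:
```python
from h import *
s=robot.observe(); print(s['time'],s['tool_pos'],s['contact_force'],s['torque'])
```

```text
11.75 [0.60701677 0.05007528 0.21011099] [-0.07755885  0.54525938 -0.4819246 ] [-5.25353083e-05  2.31371741e-05 -2.19797236e-02]
```

move_arm:
  increments:
    - [0.005,0,0,0]
    - [0.01,0,0,0]
    - [0.015,0,0,0]
    - [0.02,0,0,0]
    - [0.02,0,0,0]

```text
time: 12.38
tool_pos: [0.6078, 0.05, 0.2034]
tool_rot: [2.193, 1.571, -0.948]
contact_force: [-0.7, -0.2, -1.6]
opening: 0.0198
```

Run:
```python
from h import *
s=robot.observe(); print(s['time'],s['tool_pos'],s['contact_force'],s['torque'])
```

```text
12.375 [0.60775065 0.0500471  0.20335679] [-0.7407657  -0.20915041 -1.59540221] [ 0.01526646  0.06131835 -0.02592943]
```

move_arm:
  increments:
    - [0.005,0,0,0]
    - [0.01,0,0,0]
    - [0.015,0,0,0]
    - [0.02,0,0,0]

```text
time: 12.88
tool_pos: [0.6078, 0.05, 0.1956]
tool_rot: [2.775, 1.57, -0.367]
contact_force: [-1.9, -1.3, 2.8]
opening: 0.0195
```

move_arm:
  increments:
    - [0.005,0,0,0]
    - [0.01,0,0,0]
    - [0.015,0,0,0]

```text
time: 13.25
tool_pos: [0.6078, 0.05, 0.1894]
tool_rot: [2.716, 1.57, -0.425]
contact_force: [-0.4, 0.3, 3.6]
opening: 0.0196
```

Run:
```python
from h import *
s=robot.observe(); print(s['time'],s['tool_pos'],s['contact_force'],s['torque'])
```

```text
13.25 [0.60780111 0.05000402 0.18936869] [-0.39706298  0.25565464  3.62461835] [-0.02876753  0.14951788 -0.02457317]
```

move_arm:
  increments:
    - [0.003,0,0,0]
    - [0.006,0,0,0]
    - [0.006,0,0,0]

```text
time: 13.62
tool_pos: [0.6077, 0.0501, 0.1868]
tool_rot: [1.097, 1.571, -2.045]
contact_force: [0.1, -0.1, 2.1]
opening: 0.0194
```

move_arm:
  increments:
    - [0.003,0,0,0]
    - [0.006,0,0,0]
    - [0.006,0,0,0]

```text
time: 14.0
tool_pos: [0.6077, 0.05, 0.1845]
tool_rot: [1.912, 1.571, -1.229]
contact_force: [0.4, -0.2, 2.4]
opening: 0.0196
```

move_arm:
  increments:
    - [0.003,0,0,0]
    - [0.006,0,0,0]
    - [0.006,0,0,0]

```text
time: 14.38
tool_pos: [0.6077, 0.05, 0.1821]
tool_rot: [0.93, 1.571, -2.211]
contact_force: [0.3, -0.2, 2.8]
opening: 0.0203
```

move_arm:
  increments:
    - [0.003,0,0,0]
    - [0.006,0,0,0]
    - [0.006,0,0,0]

```text
time: 14.75
tool_pos: [0.6077, 0.05, 0.1796]
tool_rot: [0.412, 1.571, -2.729]
contact_force: [0.3, 0.0, 2.5]
opening: 0.0197
```

move_arm:
  increments:
    - [0.003,0,0,0]
    - [0.006,0,0,0]
    - [0.006,0,0,0]

```text
time: 15.12
tool_pos: [0.6077, 0.05, 0.1772]
tool_rot: [0.513, 1.571, -2.628]
contact_force: [0.7, 0.0, 2.1]
opening: 0.0198
```

move_arm:
  increments:
    - [0.003,0,0,0]
    - [0.006,0,0,0]
    - [0.0075,0,0,0]
    - [0.0075,0,0,0]

```text
time: 15.62
tool_pos: [0.6077, 0.05, 0.1742]
tool_rot: [0.303, 1.571, -2.839]
contact_force: [0.5, 0.7, 2.5]
opening: 0.0201
```

move_arm:
  increments:
    - [0.003,0,0,0]
    - [0.006,0,0,0]
    - [0.0075,0,0,0]
    - [0.0075,0,0,0]

```text
time: 16.12
tool_pos: [0.6077, 0.05, 0.1713]
tool_rot: [0.405, 1.571, -2.736]
contact_force: [0.2, 0.2, 3.2]
opening: 0.0194
```

move_arm:
  increments:
    - [0.003,0,0,0]
    - [0.006,0,0,0]
    - [0.0075,0,0,0]
    - [0.0075,0,0,0]

```text
time: 16.62
tool_pos: [0.6077, 0.05, 0.1683]
tool_rot: [0.48, 1.571, -2.661]
contact_force: [0.5, 0.1, 3.5]
opening: 0.0195
```

move_arm:
  increments:
    - [0.003,0,0,0]
    - [0.006,0,0,0]
    - [0.0075,0,0,0]
    - [0.0075,0,0,0]

```text
time: 17.12
tool_pos: [0.6077, 0.05, 0.1653]
tool_rot: [0.478, 1.571, -2.663]
contact_force: [0.4, -0.9, 2.6]
opening: 0.0197
```

move_arm:
  increments:
    - [0.003,0,0,0]
    - [0.006,0,0,0]
    - [0.0075,0,0,0]
    - [0.0075,0,0,0]

```text
time: 17.62
tool_pos: [0.6078, 0.05, 0.163]
tool_rot: [2.909, 1.57, -0.232]
contact_force: [-0.6, -0.9, 7.4]
opening: 0.0197
```

move_arm:
  increments:
    - [0.0025,0,0,0]
    - [0.0025,0,0,0]

```text
time: 17.88
tool_pos: [0.6078, 0.05, 0.1623]
tool_rot: [2.94, 1.57, -0.201]
contact_force: [-1.7, 1.3, 8.5]
opening: 0.0196
```

move_arm:
  increments:
    - [0.0025,0,0,0]
    - [0.0025,0,0,0]

```text
time: 18.12
tool_pos: [0.6079, 0.05, 0.1617]
tool_rot: [2.954, 1.57, -0.187]
contact_force: [-1.6, -0.1, 11.8]
opening: 0.0196
```

move_arm:
  increments:
    - [0.0025,0,0,0]
    - [0.0025,0,0,0]

```text
time: 18.38
tool_pos: [0.6079, 0.05, 0.1611]
tool_rot: [2.993, 1.569, -0.148]
contact_force: [-1.8, 0.3, 12.8]
opening: 0.02
```

move_arm:
  increments:
    - [0.0025,0,0,0]
    - [0.0025,0,0,0]

```text
time: 18.62
tool_pos: [0.6079, 0.05, 0.1606]
tool_rot: [2.979, 1.569, -0.162]
contact_force: [-2.7, -0.6, 15.4]
opening: 0.02
```

move_arm:
  increments:
    - [0.0015,0,0,0]
    - [0.002,0,0,0]
    - [0.002,0,0,0]

```text
time: 19.0
tool_pos: [0.608, 0.05, 0.1603]
tool_rot: [2.979, 1.568, -0.162]
contact_force: [-3.5, -0.4, 18.0]
opening: 0.0199
```

move_arm:
  increments:
    - [0,0,0,0]
    - [0,0,0,0]
    - [0,0,0,0]
    - [0,0,0,0]

```text
time: 19.5
tool_pos: [0.608, 0.05, 0.1603]
tool_rot: [2.98, 1.568, -0.161]
contact_force: [-4.8, 0.8, 18.1]
opening: 0.0199
```

Run:
```python
from h import *
im=shot("side","p1")
s=robot.observe(); print(s['time'],s['tool_pos'],s['contact_force'],s['torque'])
cv2.imwrite("pics/p1a.png",cv2.resize(im[170:250,220:300],None,fx=7,fy=7,interpolation=cv2.INTER_CUBIC))
```

```text
19.55 [0.60798063 0.05000045 0.16026927] [-5.20658918 -0.08764169 18.53717933] [5.48386443e-03 1.17064092e+00 7.22981536e-04]
```

View pics/p1a.png

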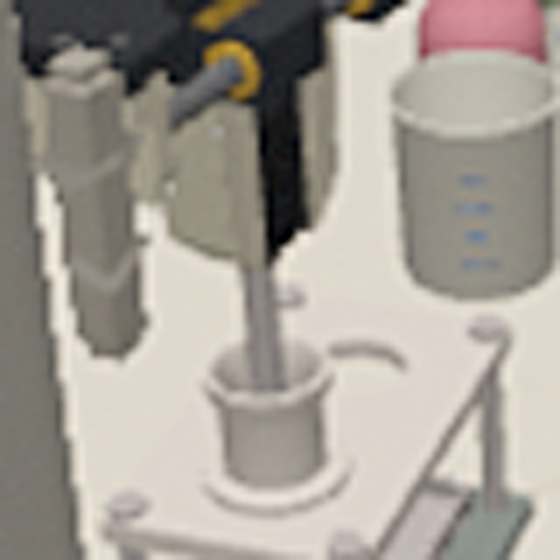

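move_arm:
  increments:
    - [-0.01,0,0.002,0]
    - [-0.03,0,0.003,0]
    - [-0.06,0,0.003,0]
    - [-0.1,0,0.003,0]
    - [-0.15,0,0.003,0]

```text
time: 20.18
tool_pos: [0.6063, 0.05, 0.2185]
tool_rot: [0.153, 1.57, -2.988]
contact_force: [0.3, -0.2, -0.8]
opening: 0.0196
```

Run:
```python
from h import *
s=robot.observe(); print(s['time'],s['tool_pos'],s['contact_force'],s['torque'])
```

```text
20.175 [0.60629022 0.05003156 0.21851588] [ 0.28306779 -0.22729058 -0.7710378 ] [ 0.04892823  0.05375248 -0.02388398]
```

move_arm:
  increments:
    - [-0.1,0,0,0]
    - [-0.2,0,0,0]
    - [-0.23,0.02,0.01,0]
    - [-0.23,0.15,0.06,0]
    - [-0.23,0.28,0.12,0]

```text
time: 20.8
tool_pos: [0.5573, -0.0632, 0.3084]
tool_rot: [0.027, 1.569, -3.113]
contact_force: [-0.5, -1.0, -1.2]
opening: 0.0196
```

move_arm:
  increments:
    - [0,0.14,0.06,0]
    - [0,0.28,0.12,0]
    - [0,0.42,0.18,0]
    - [0,0.56,0.23,0]
    - [0,0.56,0.23,0]

```text
time: 21.42
tool_pos: [0.464, -0.2897, 0.3082]
tool_rot: [-0.202, 1.568, 2.934]
contact_force: [0.3, 0.9, -0.8]
opening: 0.0194
```

move_arm:
  increments:
    - [0,0,0,0]
    - [0,0,0,0]

```text
time: 21.68
tool_pos: [0.4669, -0.2848, 0.3094]
tool_rot: [-1.001, 1.57, 2.142]
contact_force: [-0.3, 1.2, -1.2]
opening: 0.0198
```

Run:
```python
from h import *
im=shot("side","q1"); im2=shot("top","q1")
s=robot.observe(); print(s['time'],s['tool_pos'],s['contact_force'],inc(s,[.4653,-.2912,.22]))
cv2.imwrite("pics/q1a.png",cv2.resize(im[90:220,320:440],None,fx=4.5,fy=4.5,interpolation=cv2.INTER_CUBIC))
cv2.imwrite("pics/q1b.png",cv2.resize(im2[140:180,255:320],None,fx=8,fy=8,interpolation=cv2.INTER_CUBIC))
```

```text
21.775 [ 0.46708983 -0.28482148  0.30964322] [ 0.66823897 -0.83850477 -0.12370074] [0.2241 0.016  0.0045]
```

View pics/q1a.png

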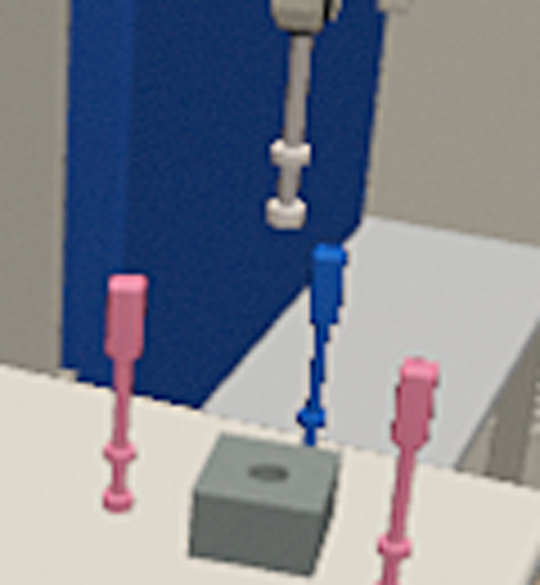

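View pics/q1b.png

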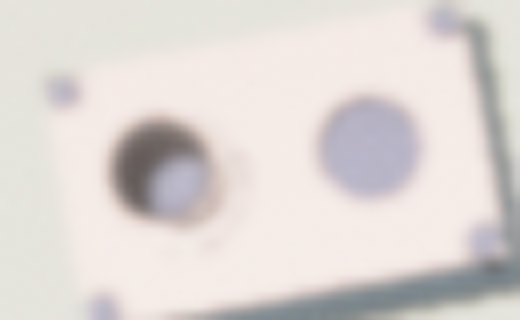

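move_arm:
  increments:
    - [0.1,0.016,0.0045,0]
    - [0.2,0.016,0.0045,0]
    - [0.3,0.016,0.0045,0]
    - [0.34,0.016,0.0045,0]
    - [0.34,0.016,0.0045,0]

```text
time: 22.4
tool_pos: [0.4647, -0.2912, 0.1726]
tool_rot: [-0.685, 1.568, 2.458]
contact_force: [-0.1, -0.2, -0.4]
opening: 0.02
```

Run:
```python
from h import *
im=shot("side","q2")
s=robot.observe(); print(s['time'],s['tool_pos'],s['contact_force'],inc(s,[.4653,-.2912,.1172]))
cv2.imwrite("pics/q2a.png",cv2.resize(im[140:220,340:420],None,fx=7,fy=7,interpolation=cv2.INTER_CUBIC))
```

```text
22.45 [ 0.46525121 -0.29179538  0.17380885] [ 0.37661426  0.00193081 -0.83256922] [ 0.1415 -0.0015 -0.0002]
```

View pics/q2a.png

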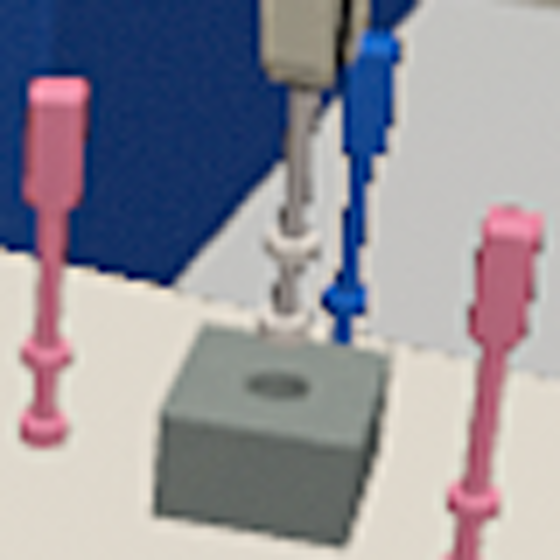

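Run:
```python
from h import *
s=robot.observe(); p=s['tool_pos']
for d in (0,.0188,.065,.069,.073,.097,.102,.107): print(d,((proj("side",p-[0,0,d])+.5-[340,140])*7).round(1))
print("hole",((proj("side",[p[0],p[1],.045])+.5-[340,140])*7).round(1))
im=cv2.imread("pics/side_q2.png")
cv2.imwrite("pics/q2b.png",cv2.resize(im[165:205,360:400],None,fx=14,fy=14,interpolation=cv2.INTER_NEAREST))
```

```text
0 [311.7  63.9]
0.0188 [306.9 113. ]
0.065 [295.6 229.8]
0.069 [294.6 239.7]
0.073 [293.6 249.5]
0.097 [288.  307.5]
0.102 [286.8 319.4]
0.107 [285.7 331.3]
hole [280.7 382.3]
```

View pics/q2b.png

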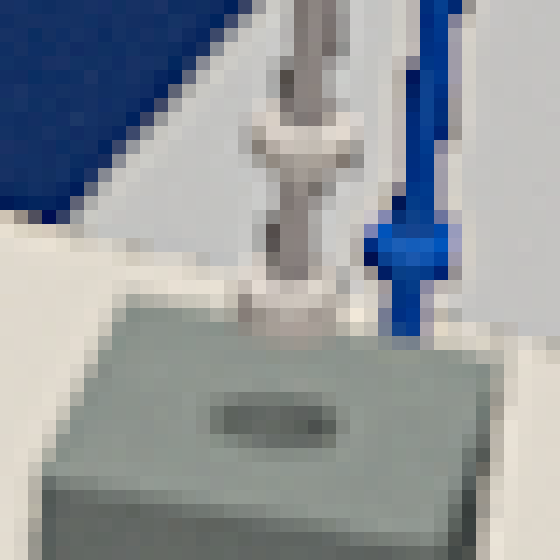

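move_arm:
  increments:
    - [0.03,-0.001,0,0]
    - [0.055,-0.001,0,0]
    - [0.065,-0.001,0,0]
    - [0.075,-0.001,0,0]

```text
time: 22.95
tool_pos: [0.4649, -0.2921, 0.1435]
tool_rot: [2.246, 1.571, -0.895]
contact_force: [-0.9, -0.2, -0.5]
opening: 0.0197
```

Run:
```python
from h import *
s=robot.observe(); print(s['time'],s['tool_pos'],s['contact_force'],s['torque'],inc(s,[.4653,-.2912,.1172]))
```

```text
22.95 [ 0.46489899 -0.29210394  0.1434765 ] [-0.93104925 -0.21345459 -0.4913736 ] [ 0.04089112  0.01168034 -0.0039275 ] [ 0.0657 -0.0023 -0.001 ]
```

move_arm:
  increments:
    - [0.015,-0.001,0,0]
    - [0.03,-0.001,0,0]
    - [0.045,-0.001,0,0]
    - [0.055,-0.001,0,0]
    - [0.06,-0.001,0,0]

```text
time: 23.58
tool_pos: [0.4648, -0.2916, 0.1194]
tool_rot: [-0.452, 1.571, 2.69]
contact_force: [-0.3, 0.5, -0.6]
opening: 0.0194
```

Run:
```python
from h import *
s=robot.observe(); print(s['time'],s['tool_pos'],s['contact_force'],s['torque'],inc(s,[.4653,-.2912,.1172]))
```

```text
23.575 [ 0.46479573 -0.29157958  0.11937324] [-0.29366709  0.50398551 -0.58471463] [ 0.00072677 -0.00422158 -0.01239436] [ 0.0054 -0.0009 -0.0013]
```

Almost seated, with no side force. I'll lower the last 2–3 mm until it touches.

move_arm:
  increments:
    - [0.003,0,0,0]
    - [0.005,0,0,0]
    - [0.005,0,0,0]

```text
time: 23.95
tool_pos: [0.4649, -0.2917, 0.1177]
tool_rot: [2.104, 1.571, -1.037]
contact_force: [0.9, -0.3, 0.2]
opening: 0.0204
```

move_arm:
  increments:
    - [0.0025,0,0,0]
    - [0.0025,0,0,0]

```text
time: 24.2
tool_pos: [0.465, -0.2917, 0.1172]
tool_rot: [2.365, 1.57, -0.776]
contact_force: [-0.5, 1.3, 4.3]
opening: 0.0196
```

move_arm:
  increments:
    - [0,0,0,0]
    - [0,0,0,0]
    - [0,0,0,0]
    - [0,0,0,0]
  gripper: 0.5
  squeeze: 20

```text
time: 24.7
tool_pos: [0.4648, -0.2916, 0.1166]
tool_rot: [-0.087, 1.571, 3.054]
contact_force: [0.3, -0.3, -0.4]
opening: 0.0454
```

move_arm:
  increments:
    - [-0.05,0,0,0]
    - [-0.15,0,0,0]
    - [-0.3,0,0,0]
    - [-0.35,0,0,0]
    - [-0.35,0,0,0]

```text
time: 25.32
tool_pos: [0.4654, -0.2921, 0.2582]
tool_rot: [2.421, 1.567, -0.72]
contact_force: [-1.1, -0.5, -0.2]
opening: 0.0456
```

move_arm:
  increments:
    - [0,-0.14,-0.05,0]
    - [0,-0.28,-0.1,0]
    - [0,-0.4,-0.1,0]
    - [0,-0.4,-0.1,0]
    - [0,-0.4,-0.1,0]

```text
time: 25.95
tool_pos: [0.5045, -0.1319, 0.2555]
tool_rot: [-0.071, 1.569, 3.071]
contact_force: [0.4, -0.0, -0.6]
opening: 0.046
```

Run:
```python
from h import *
im=shot("side","z1"); im2=shot("top","z1")
s=robot.observe(); print(s['time'],s['tool_pos'],s['contact_force'],s['opening'])
cv2.imwrite("pics/z1a.png",cv2.resize(im[130:230,330:430],None,fx=6,fy=6,interpolation=cv2.INTER_CUBIC))
```

```text
26.05 [ 0.50453358 -0.13270594  0.25590885] [0.44726646 0.50316499 0.50110835] 0.04556742298363078
```

View pics/z1a.png

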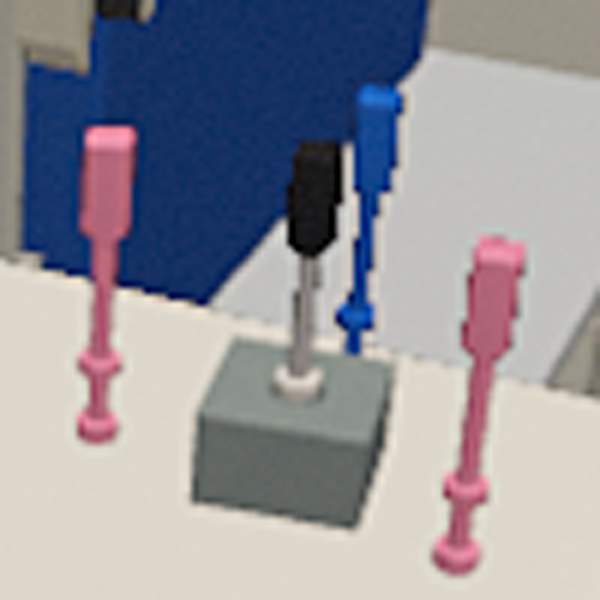

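View pics/top_z1.png

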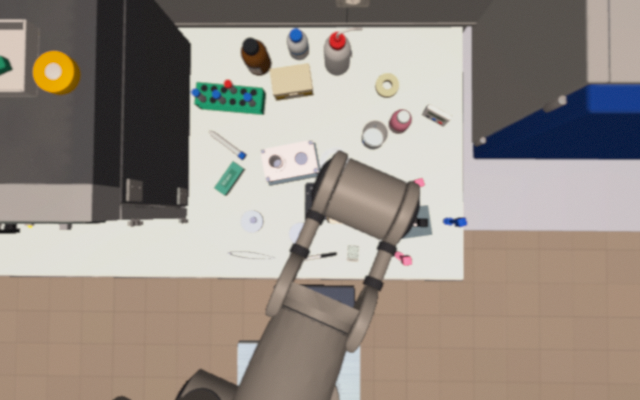

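View pics/side_z1.png

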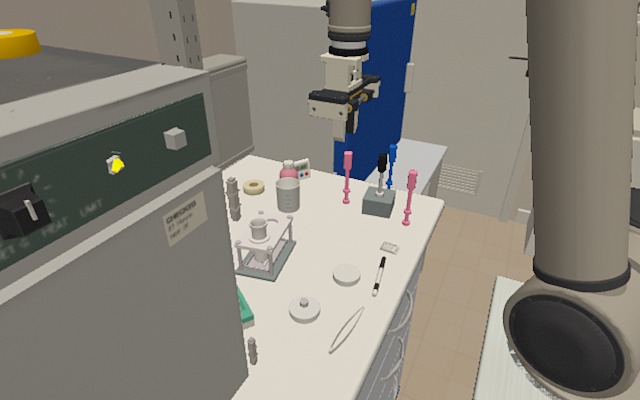

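The rod stands upright with its collar at the same image height as before (side ≈ (379,193)). The large frit's dish is empty, and the small frit and the bystanders haven't moved. The gripper is clear, so I'm handing in.

```bash
python3 -c "
from cell import robot
print(robot.hand_in())"
```

```text
the job is handed in; nothing more can be done
None
```

I fitted the larger frit to the column, pressed it home, put the rod back in its stand and handed the job in at about 26 s of the 64 s allowed.

- **Frit:** I let it go flat in the column's mouth, and the top view then showed it lying flat in the bore. I pushed it down with the rod at about 3–4 N, until the force started rising by about 4 N per mm. Its underside ended roughly 75 mm below the rim, within the 53–83 mm range.
- **Pressing:** The wrist read 18–18.5 N for about 0.6 s, so the rod pressed with about 19 N. That is a little over 15 N on purpose, because the rib grip takes about 4 N of it. The highest reading was 18.5 N, under the 25 N limit, though I only read the force at the end of each move. During the press there was also about 5 N sideways, so the rod's foot was leaning on the bore wall. That force was gone once I withdrew the rod.
- **Rod:** It went back without side force and touched the hole floor at the same height at which I had gripped it. The last side picture shows it upright with its collar where it was at the start.
- **Everything else:** The last views show the small frit, the look-alike rods and the other bystanders unmoved where they can be seen, and the gripper clear of everything. In the last top view the arm hid the area around the stand.

One disagreement: the two cameras differed by 3–5 mm in y. At the stand, the contact forces agreed with the top camera. The top view taken after withdrawing the rod shows the frit deep in the bore, but its final seat can't be seen, so that rests on the force readings.

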